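# Load the star die into the sprung clamp

## Task

Load the star-shaped cutting die into the sprung clamp: pick up the block with the star blade, press the tall sprung jaw back with its end, and lower it into the gap so that the jaw closes on it. Leave it released, standing flat on the clamp's base with the star up, pinched lengthwise and squarely between the low stop and the jaw, about mid-way across them. Leave the round die where it is.

Things in the scene. Friction and masses are not known exactly. Their poses are not given: they have to be found in the camera images.
- star_die: Pale wooden block 60 long (own x) x 42 wide (own y) x 50 mm high, 0.15 kg, on the desk; a thin dark steel blade outline stands 6 mm proud on top. Origin: centre of the underside, z up. The blade is a five-pointed star 38 mm across. This is the one to load, either way round.
- round_die: Pale wooden block 60 long (own x) x 42 wide (own y) x 50 mm high, 0.15 kg, on the desk; a thin dark steel blade outline stands 6 mm proud on top. Origin: centre of the underside, z up. The blade is a circle 33 mm across. A bystander.
- clamp: Dark steel base plate fixed to the desk, 12 mm thick, x -45 to 145, y -55 to 55 mm. Origin: underside, below the middle of the seat; x points from stop to jaw. Fixed bright stop at one end: inner face x -30, outer x -44, y +-30, top z 26. Bright jaw opposite, 34 mm taller; behind it a spring housing x 97 to 143, top z 58. A seated die has its origin at x 0, y 0, z 12 and its x axis along the clamp's, either way.
- jaw (a joint): Travel (m) of the clamp's sprung jaw, 0 to 0.045 towards clamp +x. Plate 12 thick, y +-25, z 14 to 60 mm; face at clamp x 10 when at rest (40 mm gap to the stop, die 60 long), at x 30 (0.020) on a seated die. Spring: 2 N at rest plus 1 N per 10 mm; shuts at once. A die held with its underside at z about 42 clears the stop and pushes the jaw's upper part back, then fits down.
There are look-alikes about, which are no part of the job. Leave any pink or white look-alike of the clamp alone. What is shaped like the star_die but pink is not meant.

How it is judged:
By the outcome, as a careful person would: the job done as asked, in the order asked, and still so for the second after the job is handed in, with the robot touching nothing.
It also fails if it takes over 35 s, if anything falls off the work surface, if the arm or the gripper's body presses on something with over 40 N, if the wrist force passes 120 N, or if a joint passes its speed limit or range.

## Robot

A 6-joint arm with a two-finger parallel gripper is mounted at the origin on the work surface. World frame = base frame: x ahead of the robot, y to its left, z up, the work surface at z = 0. Lengths are in mm, angles in rad, forces in N, time in s.
With the tool pointing down it reaches from about 275 to 750 mm from the base axis. Payload 10.2 kg.
Tool frame: the origin (TCP) lies midway between the tips of the shut fingers; the grasp point (between the pads) lies 19 mm behind it (ctrl.hold_point_z is the distance from the TCP to the grasp point, in mm); z points along the fingers, y is the direction in which the jaws open and shut (so a half turn about z gives the same grasp; the last joint's range is limited). The gripper opens to 85 mm and grips with 20 to 120 N. Pads are 22 mm wide; open, the fingers measure 114 mm over their backs; the gripper's body (76 mm by 85 mm) begins 54 mm behind the grasp point. The pads swing forward as they close: fully open they stand 13 mm farther back than shut.
Start: joints at [-1.387, 0.313, 1.498, -0, 1.331, -0.223], TCP at [207.716, -482.167, 231.294] pointing down, gripper open.
Joint ranges: [-2.94, 2.94], [-0.97, 2.17], [0.19, 2.56], [-1.23, 4.37], [0.02, 3.11], [-2.88, 2.88]. Speed limits (rad/s): [2.39, 2.39, 3.01, 3.14, 3.14, 3.14].

## Interface

Orientations are given as a unit quaternion [w, x, y, z].
In Python, from rig import ctrl, capture, get_calibration, ticket, search_frame, outline_of gives the robot as it stands. The module is installed in compiled form; this text tells all that it offers.
- The arm moves only by the tool servo_tool, never from a script. Its argument "motion" is a list of rows, each an object with "dr": the turn, a rotation vector about the tool's x, y, z in units of 10 degrees (1.0 is 10 degrees), a list of three; "delta_pos": the shift along the tool's x, y, z in units of 50 mm (1.0 is 50 mm), a list of three; "hand": the opening, from 0 (shut) to 1 (fully open). In form: [{"dr": [ax, ay, az], "delta_pos": [x, y, z], "hand": hand}, ...]. A call has 1 to 20 rows; each row shifts and turns the pose as measured when the row begins, along the tool's axes as they then stand; what a row does not reach is not made up. A row lasts 1/8 s, in which the tool goes at most 62.5 mm and 10.7 degrees, less where a joint would pass 70% of its speed; a pose out of reach is approached as far as the arm can. A call is refused whole if a number of a shift passes 1 or a number of a turn 1, either way. A call with a gripper value outside its range is refused whole. The fingers move at their own pace and stop on an object; "squeeze" is the grip in N (left out, the last holds). Time passes only in rows, so rows that do not move let the fingers close. It gives the time, the measured TCP pose, the force and the opening at its end, in the units of the state.
- ctrl.sense(): the state, without advancing time (a new reading comes with each control period).
- capture(name): name is "side" or "top" or "wrist"; returns (picture, depth): 400x640x3 uint8, red, green, blue; 400x640 float32, mm along the optical axis (not along the pixel's ray), 0 where there is no reading.
- get_calibration(name): a dict with "camera_matrix" (3x3 intrinsics, pixels), "distortion" ([k1, k2, p1, p2, k3] as OpenCV has them; the pictures are not rectified), "T" (4x4, takes a point from camera to world coordinates). Camera axes: x right, y down, z forward; pixel columns grow to the right and rows downward; lengths in mm; the calibration is good to about 2 mm. A picture is of the moment at which its call begins: read the wrist's pose just before it. get_calibration takes no time and is no camera call; for the wrist camera it gives the pose at the moment of the call.
- ticket.finish_job(): hands the job in, once; it reports no verdict.
Trained networks look in the newest picture that a camera, given by its name, has taken for a name from the list of things; names that differ only in an ending like _2 or _b are one class to them, and where a whole thing is asked for, a point or a joint stands for the part that bears it (a point fixed in the world has none). Each returns a list of dicts, best first, with "score" (0 to 1); they miss things now and then, are a little off and sometimes report something else, mostly with a low value. They report only what shows in the picture. A call takes as long as a camera call. They do not tell look-alikes from the thing itself.
- search_frame(camera, label): "bbox" ([left, top, right, bottom] in pixels, round what is visible of it).
- outline_of(camera, label): "pixels" (400x640 bool, what is visible of it) and "bbox" ([left, top, right, bottom] in pixels, round what is visible of it).
The state is a dict: "time_s": time; "joints": joint angles; "dq": joint speeds; "tau": joint torques, N m; "eef_pos": TCP position; "ee_rot": TCP orientation; "force": force on the tool from outside, world axes, zero at the start; "wrist_torque": the same for the moment, N m; "grip_width": opening from 0.0 (shut) to 1.0 (fully open).
Only numpy, scipy, OpenCV 4.12 (cv2) and the standard library are available. Lean on these libraries where they do the work, as an engineer would, in place of code of your own. Each camera call takes 0.05 s, during which the arm holds its last target.

## Working session

There is one attempt and no reset: what is moved stays moved. The work goes in short steps, Python scripts to look and compute and a tool call to move; the robot and the scene stay as the last step left them, time stands still between calls to the robot, and variables do not carry over. Pictures are saved under pics/ and viewed, and the job is handed in when it is done.

Besides the shell and the picture viewer there is one more tool, called after "Request:" as name(argument=value, ...) on one line, values as JSON. servo_tool: Moves the arm, as the interface text tells. Its arguments: {"type":"object","properties":{"motion":{"type":"array"},"squeeze":{"type":"number"}},"required":["motion"]}

```bash
mkdir -p pics
cat > h.py <<'E'
import numpy as np, cv2
from rig import ctrl, capture, get_calibration, ticket, search_frame, outline_of
from scipy.spatial.transform import Rotation as R
def save(n,im): cv2.imwrite('pics/'+n+'.png',im[:,:,::-1])
def pts(cam,depth,us,vs,cal=None):
    c=cal or get_calibration(cam);K=np.array(c['camera_matrix']);D=np.array(c['distortion']);T=np.array(c['T'])
    us=np.asarray(us);vs=np.asarray(vs);d=depth[vs,us].astype(float)
    n=cv2.undistortPoints(np.stack([us,vs],1).astype(float).reshape(-1,1,2),K,D).reshape(-1,2)
    P=np.c_[n*d[:,None],d]; return (P@T[:3,:3].T+T[:3,3]),d>0
E
python3 - <<'E'
from h import *
print(ctrl.sense()); print(ctrl.hold_point_z)
for c in ['top','side']:
    im,d=capture(c); save(c+'0',im); np.savez('/tmp/'+c+'0.npz',im=im,d=d)
    for l in ['star_die','round_die','clamp','jaw']:
        print(c,l,[(round(r['score'],2),[int(x) for x in r['bbox']]) for r in search_frame(c,l)])
E
```

```text
{'time_s': 0.0, 'joints': array([-1.38740528e+00,  3.13454463e-01,  1.49843345e+00,  1.51996742e-05,
        1.33101271e+00, -2.23382009e-01]), 'dq': array([ 0.0002486 , -0.00070331,  0.00093149,  0.00103855, -0.00052789,
        0.00057375]), 'tau': array([ 1.04930044e-03, -4.12264717e+01, -2.59744245e+01, -1.05793977e-04,
        4.10244218e-03,  2.85900668e-06]), 'eef_pos': array([ 207.66791511, -481.90083525,  230.73416333]), 'ee_rot': array([-6.53706125e-04,  9.79388316e-01,  2.01985394e-01,  2.04556047e-05]), 'force': array([ 0.13648291,  0.05930498, -0.38732153]), 'wrist_torque': array([-0.04639568, -0.04624801, -0.01692165]), 'grip_width': 1.003103762355094}
18.700000000000003
top star_die [(0.85, [325, 125, 354, 156]), (0.59, [370, 107, 405, 139])]
top round_die []
top clamp [(0.88, [313, 186, 368, 276]), (0.79, [185, 209, 252, 299]), (0.63, [208, 93, 272, 187])]
top jaw [(0.93, [220, 114, 253, 156]), (0.79, [204, 235, 233, 278]), (0.6, [330, 209, 352, 251])]
side star_die [(0.65, [247, 157, 282, 194]), (0.57, [256, 118, 281, 154])]
side round_die [(0.93, [283, 95, 312, 123])]
side clamp [(0.98, [310, 165, 391, 238]), (0.88, [280, 272, 412, 382]), (0.56, [157, 221, 281, 318])]
side jaw [(0.97, [336, 176, 385, 215]), (0.56, [318, 295, 380, 346]), (0.55, [192, 239, 242, 283])]
```

View pics/top0.png

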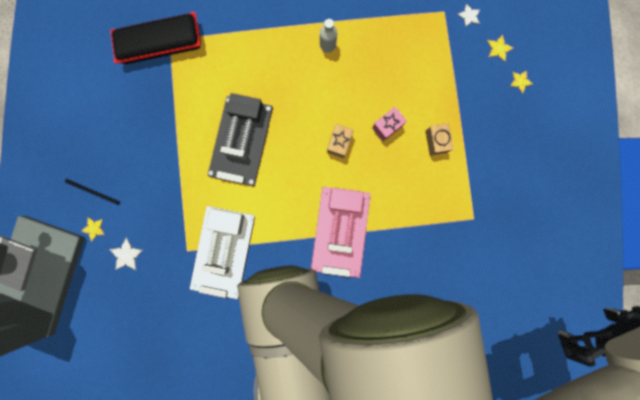

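View pics/side0.png

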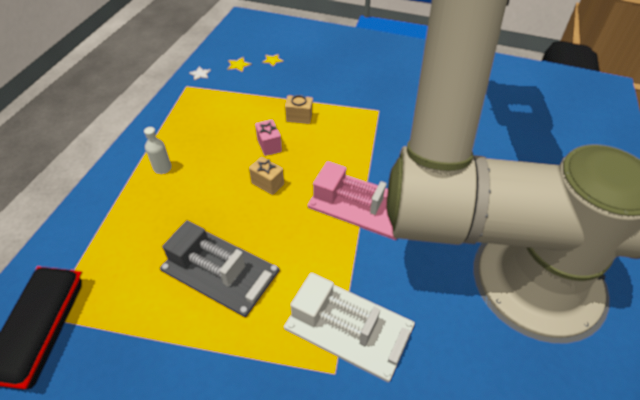

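The top view shows these candidates:
- **Star die:** the pale star block at top (340,141) fits the description. The pink star block at (390,123) is a look-alike, and the pale round die is at (441,139).
- **Clamp:** the dark one at (240,140) fits. The white one at (222,253) and the pink one at (341,232) are look-alikes.

Next I'll measure both from the top depth and check the choice in a crop.

```bash
cat > m.py <<'E'
from h import *
for c,boxes in [('top',{'star':(320,120,360,162),'clamp':(203,88,277,192),'round':(422,118,460,160),'pink':(368,102,410,144)}),('side',{'star':(242,150,290,198),'clamp':(155,216,284,320)})]:
    z=np.load(f'/tmp/{c}0.npz'); d=z['d']; im=z['im']
    for n,(a,b,e,f) in boxes.items():
        vs,us=np.mgrid[b:f,a:e]; us=us.ravel();vs=vs.ravel()
        P,ok=pts(c,d,us,vs); P=P[ok]; 
        print(c,n,'floor z',np.median(P[P[:,2]<8,2]) if (P[:,2]<8).any() else None)
        if n=='clamp':
            for lo,hi in [(8,18),(20,32),(50,70)]:
                Q=P[(P[:,2]>lo)&(P[:,2]<hi)]
                print(lo,hi,len(Q),cv2.minAreaRect(Q[:,:2].astype(np.float32)),Q[:,2].mean() if len(Q) else 0)
        else:
            Q=P[(P[:,2]>42)&(P[:,2]<62)]
            print(len(Q),np.median(Q[:,2]),Q.mean(0),cv2.minAreaRect(Q[:,:2].astype(np.float32)))
        if c=='top' and n in('star','clamp'): save('crop_'+n,cv2.resize(im[b-5:f+5,a-5:e+5],None,fx=5,fy=5,interpolation=2))
E
python3 m.py
```

```text
top star floor z 1.145229195384843
536 50.65691813029082 [559.77350265 -65.96180052  51.33062011] ((560.70556640625, -66.29661560058594), (42.04372787475586, 61.110374450683594), 71.8559799194336)
top clamp floor z 1.4048564228171472
8 18 2581 ((550.8895263671875, 163.82940673828125), (112.46334838867188, 217.7641143798828), 78.46915435791016) 12.78734621531219
20 32 249 ((558.4813842773438, 159.331298828125), (79.53864288330078, 180.96054077148438), 82.84811401367188) 26.664696210575592
50 70 823 ((590.3467407226562, 155.91009521484375), (71.99485778808594, 133.94039916992188), 78.15011596679688) 58.56885470650905
top round floor z 0.9051015802131701
526 50.532631781869384 [ 567.91938944 -287.30075804   50.81643511] ((569.0076293945312, -288.4842834472656), (61.400352478027344, 42.46504592895508), 8.763975143432617)
top pink floor z 1.1489786091409542
535 50.82895030148029 [ 600.35703708 -174.19598081   51.21306898] ((601.2791137695312, -174.61575317382812), (42.62069320678711, 61.22323989868164), 39.30255126953125)
side star floor z -0.02225081912990845
504 49.584444537177205 [560.39022698 -61.19988132  50.01835512] ((561.8909912109375, -64.58406066894531), (43.99332046508789, 60.979217529296875), 72.35380554199219)
side clamp floor z 0.39868255002187425
8 18 3345 ((565.05615234375, 161.39886474609375), (109.95232391357422, 191.12319946289062), 78.35945892333984) 12.149300910324369
20 32 482 ((563.7132568359375, 160.7676544189453), (68.61549377441406, 185.79124450683594), 78.68536376953125) 25.87058471240131
50 70 1124 ((590.410400390625, 155.07371520996094), (68.80943298339844, 135.7646942138672), 79.08328247070312) 57.3091338839966
```

Pale star die: centre about (561,-66), yaw -18°, size 61x42, top at 50, all as described. Dark clamp: plate 110x191, yaw about -11.6°. The next views are the crops.

View pics/crop_star.png

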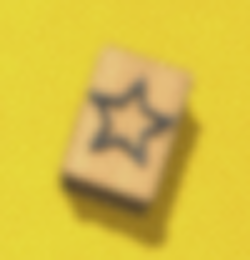

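Request:
servo_tool(motion=[{"dr": [0, 0, 1], "delta_pos": [0, 0, 0], "hand": 1}, {"dr": [0, 0, 1], "delta_pos": [0, 0, 0], "hand": 1}, {"dr": [0, 0, 1], "delta_pos": [0, 0, 0], "hand": 1}, {"dr": [0, 0, 1], "delta_pos": [0, 0, 0], "hand": 1}, {"dr": [0, 0, 0.14], "delta_pos": [0.37, -0.9, 0], "hand": 1}, {"dr": [0, 0, 0], "delta_pos": [0.37, -0.9, 0], "hand": 1}, {"dr": [0, 0, 0], "delta_pos": [0.37, -0.9, 0], "hand": 1}, {"dr": [0, 0, 0], "delta_pos": [0.37, -0.9, 0], "hand": 1}, {"dr": [0, 0, 0], "delta_pos": [0.37, -0.9, 0], "hand": 1}, {"dr": [0, 0, 0], "delta_pos": [0.37, -0.9, 0], "hand": 1}, {"dr": [0, 0, 0], "delta_pos": [0.37, -0.9, 0], "hand": 1}, {"dr": [0, 0, 0], "delta_pos": [0.37, -0.9, 0], "hand": 1}])

```text
time_s: 2.0
eef_pos: [472.8, -184.8, 231.6]
ee_rot: [0.001, 0.985, -0.172, 0.001]
force: [-0.2, -1.4, 0.1]
grip_width: 1.001
```

The crop shows a star blade on a pale block. I'm moving on to a spot above it.

Request:
servo_tool(motion=[{"dr": [0, 0, -0.17], "delta_pos": [0.28, -0.95, 0], "hand": 1}, {"dr": [0, 0, 0], "delta_pos": [0.28, -0.95, 0], "hand": 1}, {"dr": [0, 0, 0], "delta_pos": [0.28, -0.95, 0], "hand": 1}, {"dr": [0, 0, 0], "delta_pos": [0, 0, 0], "hand": 1}])

```text
time_s: 2.5
eef_pos: [562.0, -56.5, 231.3]
ee_rot: [0.001, 0.988, -0.155, 0.001]
force: [-0.7, -0.0, 0.2]
grip_width: 0.999
```

```bash
cat > w.py <<'E'
from h import *
import sys
n=sys.argv[1]
s=ctrl.sense(); cal=get_calibration('wrist'); im,d=capture('wrist'); save(n,im)
import pickle; pickle.dump((s,cal,im,d),open('/tmp/'+n+'.pkl','wb'))
print(s['eef_pos'],s['ee_rot'],s['force'],s['grip_width']); print(np.array(cal['T']).round(2))
for l in sys.argv[2:]:
    print(l,[(round(r['score'],2),[int(x) for x in r['bbox']]) for r in search_frame('wrist',l)])
E
python3 w.py w1 star_die round_die clamp
```

```text
[561.95265092 -56.4704926  231.26233729] [ 6.53063275e-04  9.87849840e-01 -1.55405988e-01  1.11601900e-03] [-0.69414838 -0.00678087  0.16150954] 0.9994904687487446
[[-3.1000e-01 -9.1000e-01 -2.8000e-01  6.3260e+02]
 [-9.5000e-01  2.9000e-01  9.0000e-02 -7.8160e+01]
 [ 0.0000e+00  2.9000e-01 -9.6000e-01  3.7522e+02]
 [ 0.0000e+00  0.0000e+00  0.0000e+00  1.0000e+00]]
star_die [(0.87, [304, 133, 348, 202]), (0.62, [383, 49, 473, 133])]
round_die [(0.57, [502, 48, 593, 131])]
clamp [(0.79, [41, 132, 190, 305]), (0.67, [318, 240, 430, 389]), (0.57, [195, 332, 233, 392])]
```

View pics/w1.png

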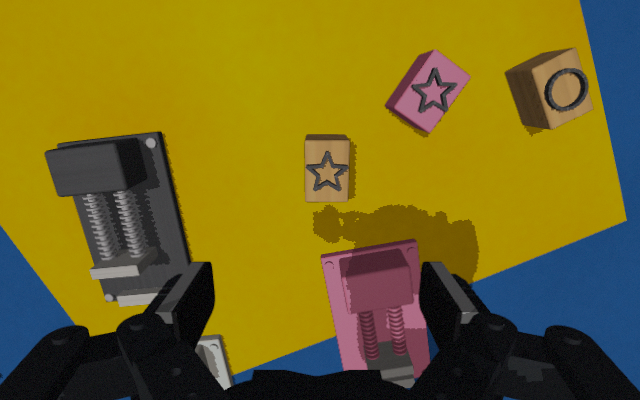

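The wrist view shows the pale star die at (327,170) under the hand. The pink star is at (433,92), the round die at (560,90), the dark clamp at (118,220) and the pink clamp at (375,310). I'll measure the die and the dark clamp in this frame.

```bash
cat > m2.py <<'E'
from h import *
import pickle
s,cal,im,d=pickle.load(open('/tmp/w1.pkl','rb'))
def reg(a,b,e,f):
    vs,us=np.mgrid[b:f,a:e]; P,ok=pts('wrist',d,us.ravel(),vs.ravel(),cal); return P[ok]
P=reg(296,125,356,212); print('floor',np.median(P[P[:,2]<8,2]))
Q=P[(P[:,2]>46)&(P[:,2]<53)]; print('star',len(Q),np.median(Q[:,2]),cv2.minAreaRect(Q[:,:2].astype(np.float32)))
P=reg(35,125,195,310)
for lo,hi in [(9,15),(54,63)]:
    Q=P[(P[:,2]>lo)&(P[:,2]<hi)]; print(lo,len(Q),np.median(Q[:,2]),cv2.minAreaRect(Q[:,:2].astype(np.float32)))
a=np.radians(-11.6); C=np.array([516,171.4]); M=np.array([[np.cos(a),np.sin(a)],[-np.sin(a),np.cos(a)]])
L=np.c_[(P[:,:2]-C)@M.T,P[:,2]]
hous=L[(L[:,2]>54)&(L[:,2]<63)&(L[:,0]>80)]; jaw=L[(L[:,2]>54)&(L[:,2]<63)&(L[:,0]<40)]; stop=L[(L[:,2]>23)&(L[:,2]<29)&(L[:,0]<-20)]
for n,q in [('hous',hous),('jaw',jaw),('stop',stop)]:
    if len(q): print(n,len(q),np.percentile(q,[2,98],axis=0).round(1).tolist(), np.median(q[:,2]))
    if len(q)>10: print(cv2.minAreaRect(q[:,:2].astype(np.float32)))
E
python3 m2.py
```

```text
floor 1.7350903209107003
star 2264 51.00138898941793 ((561.8380737304688, -65.7137680053711), (41.450706481933594, 59.80121612548828), 71.8203353881836)
9 7560 13.155322532604174 ((564.7296142578125, 160.7640380859375), (111.88597106933594, 190.11956787109375), 77.8824691772461)
54 4230 59.2551364207726 ((590.3287353515625, 155.2691192626953), (71.30278778076172, 132.83177185058594), 77.97381591796875)
hous 3548 [[99.0, -35.7, 55.8], [141.7, 31.3, 60.7]] 59.13992431039492
((119.98270416259766, -1.1637458801269531), (71.31438446044922, 44.99665451049805), 89.64244079589844)
jaw 682 [[10.9, -25.3, 54.7], [22.7, 23.7, 62.4]] 60.80030289375679
((16.506336212158203, -0.4522571563720703), (12.951324462890625, 51.576438903808594), 0.6812856197357178)
stop 461 [[-43.2, -15.8, 23.5], [-29.5, 29.7, 28.4]] 26.991702336028595
((-36.395606994628906, 6.118476867675781), (49.173179626464844, 15.082977294921875), 89.97065734863281)
```

The measurements agree with the earlier ones: die (561.8,-65.8) at yaw -18.1°, clamp origin about (516.2,170.7) at yaw about -11.8°. I'm centring over the die and going down.

Request:
servo_tool(motion=[{"dr": [0, 0, 0.02], "delta_pos": [0.05, 0.18, 0.8], "hand": 1}, {"dr": [0, 0, 0], "delta_pos": [0, 0, 0.9], "hand": 1}, {"dr": [0, 0, 0], "delta_pos": [0, 0, 0.9], "hand": 1}, {"dr": [0, 0, 0], "delta_pos": [0, 0, 0.4], "hand": 1}, {"dr": [0, 0, 0], "delta_pos": [0, 0, 0], "hand": 1}])

```text
time_s: 3.32
eef_pos: [559.0, -76.3, 79.5]
ee_rot: [0.002, 0.986, -0.164, 0.003]
force: [0.8, -0.1, 0.9]
grip_width: 1.003
```

Request:
servo_tool(motion=[{"dr": [0, 0, -0.08], "delta_pos": [0, -0.2, 0], "hand": 1}, {"dr": [0, 0, 0], "delta_pos": [0, 0, 0], "hand": 1}])

```text
time_s: 3.58
eef_pos: [563.2, -67.3, 81.7]
ee_rot: [0.002, 0.988, -0.157, 0.005]
force: [-0.6, 0.0, -0.6]
grip_width: 0.999
```

```bash
cat > p.py <<'E'
from h import *
import sys
# usage: p.py x y z yaw(deg): prints tool-frame delta to go, in move units
x,y,z,yaw=map(float,sys.argv[1:5])
s=ctrl.sense(); q=s['ee_rot']; Rm=R.from_quat([q[1],q[2],q[3],q[0]])
a=np.radians(yaw); T=R.from_matrix(np.array([[np.cos(a),np.sin(a),0],[np.sin(a),-np.cos(a),0],[0,0,-1]]))
dr=np.degrees((Rm.inv()*T).as_rotvec())/10
X=Rm.as_matrix()[:,0]
print('t',s['time_s'],'pos',s['eef_pos'].round(1),'yaw',np.degrees(np.arctan2(X[1],X[0])).round(2),'F',s['force'].round(1),'grip',round(s['grip_width'],3))
dw=np.array([x,y,z])-s['eef_pos']
print('dr',dr.round(3),'dp in current frame',(Rm.inv().apply(dw)/50).round(3),'in target frame',(T.inv().apply(dw)/50).round(3))
E
python3 p.py 561.8 -65.8 10 -18.1
```

```text
t 3.575 pos [563.2 -67.3  81.7] yaw -18.12 F [-0.6  0.  -0.6] grip 0.999
dr [ 0.013 -0.054 -0.002] dp in current frame [-0.05  -0.024  1.434] in target frame [-0.036 -0.021  1.434]
```

Request:
servo_tool(motion=[{"dr": [0.01, -0.05, 0], "delta_pos": [-0.04, -0.02, 0.4], "hand": 1}, {"dr": [0, 0, 0], "delta_pos": [0, 0, 0.4], "hand": 1}, {"dr": [0, 0, 0], "delta_pos": [0, 0, 0.3], "hand": 1}, {"dr": [0, 0, 0], "delta_pos": [0, 0, 0.2], "hand": 1}, {"dr": [0, 0, 0], "delta_pos": [0, 0, 0], "hand": 1}])

```text
time_s: 4.2
eef_pos: [561.7, -65.6, 13.1]
ee_rot: [0.0, 0.988, -0.157, 0.0]
force: [0.3, 0.2, 0.5]
grip_width: 0.998
```

```bash
python3 p.py 561.8 -65.8 10 -18.1
```

```text
t 4.2 pos [561.7 -65.6  13.1] yaw -18.09 F [0.3 0.2 0.5] grip 0.998
dr [ 0.002 -0.004  0.001] dp in current frame [0.003 0.003 0.061] in target frame [0.003 0.003 0.061]
```

Aligned. I'm closing the fingers with a moderate grip, then lifting.

Request:
servo_tool(motion=[{"dr": [0, 0, 0], "delta_pos": [0, 0, 0.04], "hand": 0.6}, {"dr": [0, 0, 0], "delta_pos": [0, 0, 0], "hand": 0.3}, {"dr": [0, 0, 0], "delta_pos": [0, 0, 0], "hand": 0.3}, {"dr": [0, 0, 0], "delta_pos": [0, 0, 0], "hand": 0.3}, {"dr": [0, 0, 0], "delta_pos": [0, 0, 0], "hand": 0.3}, {"dr": [0, 0, 0], "delta_pos": [0, 0, 0], "hand": 0.3}], squeeze=50)

```text
time_s: 4.95
eef_pos: [562.4, -65.8, 12.3]
ee_rot: [0.0, 0.988, -0.157, 0.001]
force: [0.5, -0.7, -1.9]
grip_width: 0.485
```

```bash
python3 p.py 490 176 130 -11.8
```

```text
t 4.95 pos [562.4 -65.8  12.3] yaw -18.09 F [ 0.5 -0.7 -1.9] grip 0.485
dr [ 0.003 -0.017 -0.629] dp in current frame [-2.872 -4.146 -2.365] in target frame [-2.407 -4.438 -2.355]
```

Grip width is 41 mm, so the die is held. Lifting and moving to the stop side of the clamp.

Request:
servo_tool(motion=[{"dr": [0, 0, 0], "delta_pos": [0, 0, -0.8], "hand": 0.3}, {"dr": [0, 0, 0], "delta_pos": [0, 0, -0.8], "hand": 0.3}, {"dr": [0, 0, 0], "delta_pos": [0, 0, -0.8], "hand": 0.3}, {"dr": [0, 0, -0.63], "delta_pos": [-0.5, -0.7, 0], "hand": 0.3}, {"dr": [0, 0, 0], "delta_pos": [-0.4, -0.75, 0], "hand": 0.3}, {"dr": [0, 0, 0], "delta_pos": [-0.4, -0.75, 0], "hand": 0.3}, {"dr": [0, 0, 0], "delta_pos": [-0.4, -0.75, 0], "hand": 0.3}, {"dr": [0, 0, 0], "delta_pos": [-0.4, -0.75, 0], "hand": 0.3}, {"dr": [0, 0, 0], "delta_pos": [-0.4, -0.7, 0], "hand": 0.3}, {"dr": [0, 0, 0], "delta_pos": [0, 0, 0], "hand": 0.3}])

```text
time_s: 6.2
eef_pos: [485.6, 183.7, 135.6]
ee_rot: [0.0, 0.995, -0.102, 0.001]
force: [-0.1, 0.3, -1.3]
grip_width: 0.49
```

```bash
python3 p.py 488.8 176.4 130 -11.8;  python3 w.py w2 star_die clamp
```

```text
t 6.2 pos [485.6 183.7 135.6] yaw -11.68 F [-0.1  0.3 -1.3] grip 0.49
dr [-0.001 -0.015  0.012] dp in current frame [0.091 0.131 0.111] in target frame [0.092 0.13  0.111]
[485.62871848 183.72612324 135.5565596 ] [ 7.21531460e-05  9.94807135e-01 -1.01769759e-01  1.29429259e-03] [-0.09588883  0.3304358  -1.32052481] 0.49006346262189
[[-2.0000e-01 -9.4000e-01 -2.8000e-01  5.5828e+02]
 [-9.8000e-01  1.9000e-01  6.0000e-02  1.6971e+02]
 [-0.0000e+00  2.9000e-01 -9.6000e-01  2.7954e+02]
 [ 0.0000e+00  0.0000e+00  0.0000e+00  1.0000e+00]]
star_die [(0.62, [253, 193, 381, 374])]
clamp [(0.75, [549, 161, 639, 376]), (0.54, [374, 344, 378, 373])]
```

View pics/w2.png

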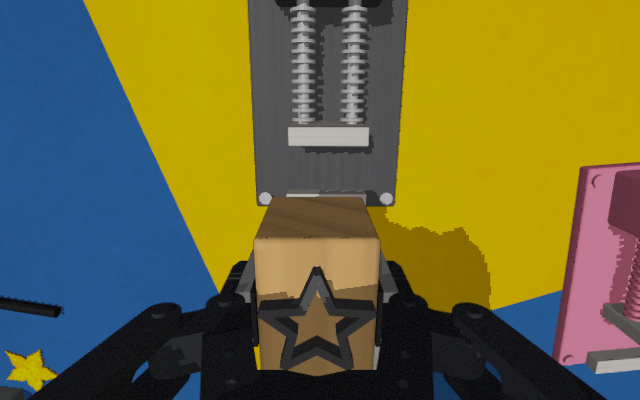

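The wrist view shows the held die at (318,300), star up, with the dark clamp ahead. Its jaw is at (328,136), and the stop is just showing at (325,196). I'll measure the jaw, plate and held die here.

```bash
cat > m3.py <<'E'
from h import *
import pickle,sys
s,cal,im,d=pickle.load(open('/tmp/%s.pkl'%sys.argv[1],'rb'))
def reg(a,b,e,f):
    vs,us=np.mgrid[b:f,a:e]; P,ok=pts('wrist',d,us.ravel(),vs.ravel(),cal); return P[ok]
P=reg(240,0,410,215)
a=np.radians(-11.8); C=np.array([516.2,170.7]); M=np.array([[np.cos(a),np.sin(a)],[-np.sin(a),np.cos(a)]])
loc=lambda P:np.c_[(P[:,:2]-C)@M.T,P[:,2]]
L=loc(P)
for n,q in [('jaw',L[(L[:,2]>56)&(L[:,2]<64)&(L[:,0]<40)]),('stop',L[(L[:,2]>23)&(L[:,2]<29)&(L[:,0]<-20)]),('plate',L[(L[:,2]>10)&(L[:,2]<16)])]:
    if len(q): print(n,len(q),np.percentile(q,[2,98],axis=0).round(1).tolist(), np.median(q[:,2]).round(1),cv2.minAreaRect(q[:,:2].astype(np.float32)))
pl=L[(L[:,2]>10)&(L[:,2]<16)]
for lo in range(-40,80,20):
    q=pl[(pl[:,0]>lo)&(pl[:,0]<lo+20)]; print(lo,q[:,1].min().round(1),q[:,1].max().round(1)) if len(q) else 0
D=loc(reg(250,190,390,375)); zt=s['eef_pos'][2]+37.7
q=D[(abs(D[:,2]-zt)<5)]; print('die top',len(q),np.median(q[:,2]),cv2.minAreaRect(q[:,:2].astype(np.float32)),'tcp local',loc(s['eef_pos'][None]).round(1))
E
python3 m3.py w2
```

```text
jaw 1641 [[10.0, -23.4, 58.4], [21.5, 24.4, 62.5]] 61.0 ((15.461700439453125, 0.3143501281738281), (50.01153564453125, 12.26644515991211), 89.91796875)
stop 397 [[-35.7, -28.7, 23.2], [-30.3, 29.0, 28.3]] 26.6 ((-31.761369705200195, 0.2557258605957031), (59.90814208984375, 8.849215507507324), 83.47724151611328)
plate 22218 [[-34.7, -52.5, 11.6], [97.5, 53.6, 14.7]] 13.1 ((28.27948760986328, 0.4849433898925781), (148.20236206054688, 110.58834075927734), 0.04010884836316109)
-40 -54.5 55.5
-20 -54.6 55.6
0 -54.8 55.6
20 -54.8 55.8
40 -54.1 55.6
60 -54.6 55.8
die top 13978 174.580217857803 ((-30.74764633178711, 6.542201995849609), (49.23335266113281, 55.77418899536133), 89.98976135253906) tcp local [[-32.6   6.5 135.6]]
```

Clamp origin refined to (515.8,171.2). The die sits square and centred in the hand. I'm lowering so its underside is at z of about 41, with its end clear of the jaw.

Request:
servo_tool(motion=[{"dr": [0, 0, 0.01], "delta_pos": [0.08, 0.12, 0.4], "hand": 0.3}, {"dr": [0, 0, 0], "delta_pos": [0, 0, 0.5], "hand": 0.3}, {"dr": [0, 0, 0], "delta_pos": [0, 0, 0.4], "hand": 0.3}, {"dr": [0, 0, 0], "delta_pos": [0, 0, 0.2], "hand": 0.3}, {"dr": [0, 0, 0], "delta_pos": [0, 0, 0], "hand": 0.3}])

```text
time_s: 6.98
eef_pos: [492.5, 169.4, 59.1]
ee_rot: [0.0, 0.994, -0.108, 0.003]
force: [0.6, 0.4, -1.1]
grip_width: 0.489
```

```bash
python3 p.py 488.4 176.9 53.5 -11.8; echo; python3 p.py 518.2 170.7 53.5 -11.8
```

```text
t 6.975 pos [492.5 169.4  59.1] yaw -12.41 F [ 0.6  0.4 -1.1] grip 0.489
dr [ 0.001 -0.03  -0.061] dp in current frame [-0.113 -0.129  0.111] in target frame [-0.111 -0.13   0.112]

t 6.975 pos [492.5 169.4  59.1] yaw -12.41 F [ 0.6  0.4 -1.1] grip 0.489
dr [ 0.001 -0.03  -0.061] dp in current frame [ 0.496 -0.136  0.114] in target frame [ 0.498 -0.13   0.112]
```

Request:
servo_tool(motion=[{"dr": [0, -0.03, -0.06], "delta_pos": [-0.1, -0.13, 0.1], "hand": 0.3}, {"dr": [0, 0, 0], "delta_pos": [0, 0, 0], "hand": 0.3}, {"dr": [0, 0, 0], "delta_pos": [0, 0, 0], "hand": 0.3}])

```text
time_s: 7.35
eef_pos: [489.8, 177.3, 55.3]
ee_rot: [-0.0, 0.995, -0.103, 0.001]
force: [0.9, 0.6, -1.4]
grip_width: 0.483
```

```bash
python3 p.py 488.4 176.9 53.5 -11.8; echo; python3 p.py 518.2 170.7 53.5 -11.8
```

```text
t 7.35 pos [489.8 177.3  55.3] yaw -11.77 F [ 0.9  0.6 -1.4] grip 0.483
dr [-0.004 -0.014  0.003] dp in current frame [-0.025  0.014  0.036] in target frame [-0.025  0.014  0.036]

t 7.35 pos [489.8 177.3  55.3] yaw -11.77 F [ 0.9  0.6 -1.4] grip 0.483
dr [-0.004 -0.014  0.003] dp in current frame [0.584 0.014 0.037] in target frame [0.584 0.014 0.036]
```

Now pressing the jaw back in small steps.

Request:
servo_tool(motion=[{"dr": [0, -0.01, 0], "delta_pos": [0.15, 0.01, 0.03], "hand": 0.3}, {"dr": [0, 0, 0], "delta_pos": [0.15, 0, 0], "hand": 0.3}, {"dr": [0, 0, 0], "delta_pos": [0.15, 0, 0], "hand": 0.3}, {"dr": [0, 0, 0], "delta_pos": [0.12, 0, 0], "hand": 0.3}, {"dr": [0, 0, 0], "delta_pos": [0, 0, 0], "hand": 0.3}, {"dr": [0, 0, 0], "delta_pos": [0, 0, 0], "hand": 0.3}])

```text
time_s: 8.1
eef_pos: [518.3, 170.9, 53.6]
ee_rot: [-0.0, 0.995, -0.103, -0.002]
force: [-4.2, 0.9, 0.5]
grip_width: 0.487
```

```bash
python3 p.py 518.5 170.6 53.5 -11.8;  python3 w.py w3 jaw; python3 m3.py w3
python3 - <<'E'
from h import *
im,d=capture('side'); save('s3',cv2.resize(im[200:340,140:320],None,fx=4,fy=4,interpolation=2))
E
```

```text
t 8.1 pos [518.3 170.9  53.6] yaw -11.78 F [-4.2  0.9  0.5] grip 0.487
dr [-0.002  0.018  0.002] dp in current frame [0.005 0.004 0.002] in target frame [0.005 0.004 0.002]
[518.31101147 170.86658658  53.60433012] [-3.47111766e-04  9.94721376e-01 -1.02600002e-01 -1.58212956e-03] [-4.18315949  0.87038946  0.51092436] 0.48675293393380853
[[-2.0000e-01 -9.3000e-01 -2.9000e-01  5.9175e+02]
 [-9.8000e-01  2.0000e-01  6.0000e-02  1.5652e+02]
 [-0.0000e+00  3.0000e-01 -9.6000e-01  1.9715e+02]
 [ 0.0000e+00  0.0000e+00  0.0000e+00  1.0000e+00]]
jaw [(0.85, [255, 38, 385, 207])]
jaw 2835 [[30.9, -23.3, 59.9], [39.8, 24.2, 63.4]] 61.1 ((35.13212203979492, 0.41323280334472656), (50.10723114013672, 9.74850082397461), 89.91444396972656)
plate 16169 [[13.9, -45.8, 11.8], [96.5, 40.8, 14.5]] 13.2 ((56.540855407714844, -2.7064437866210938), (91.41484832763672, 93.52692413330078), 0.05707590654492378)
0 -49.5 44.0
20 -48.9 43.6
40 -47.2 42.2
60 -45.9 41.2
die top 13972 92.57791712634797 ((4.237987518310547, 0.6758232116699219), (48.968109130859375, 55.39274978637695), 89.56333923339844) tcp local [[ 2.   0.6 53.6]]
```

View pics/w3.png

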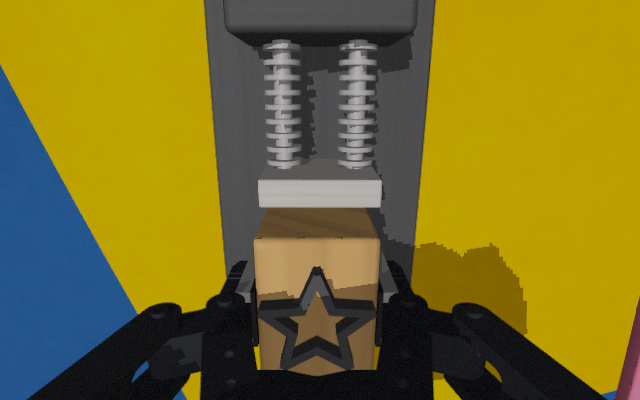

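View pics/s3.png

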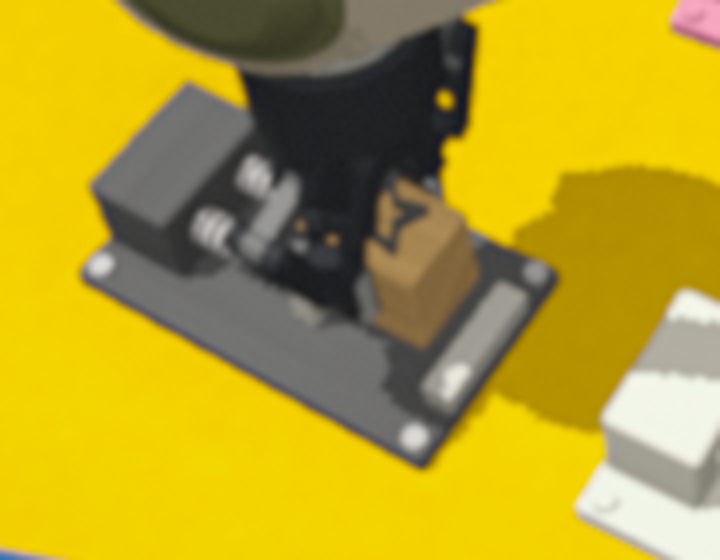

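The jaw is pushed back to about x 31 with 4 N on the tool, and the die is centred across it. I'll push 2 mm further for clearance at the stop, then lower.

Request:
servo_tool(motion=[{"dr": [0, 0.02, 0], "delta_pos": [0.05, 0, 0], "hand": 0.3}, {"dr": [0, 0, 0], "delta_pos": [0, 0, 0], "hand": 0.3}, {"dr": [0, 0, 0], "delta_pos": [0, 0, 0.1], "hand": 0.3}, {"dr": [0, 0, 0], "delta_pos": [0, 0, 0.1], "hand": 0.3}, {"dr": [0, 0, 0], "delta_pos": [0, 0, 0], "hand": 0.3}])

```text
time_s: 8.88
eef_pos: [520.3, 170.3, 42.6]
ee_rot: [-0.0, 0.995, -0.103, -0.0]
force: [-4.6, 1.7, -2.6]
grip_width: 0.484
```

```bash
python3 p.py 519.7 170.4 24.3 -11.8
```

```text
t 8.875 pos [520.3 170.3  42.6] yaw -11.77 F [-4.6  1.7 -2.6] grip 0.484
dr [-0.     0.002  0.003] dp in current frame [-0.013  0.002  0.366] in target frame [-0.013  0.002  0.366]
```

Request:
servo_tool(motion=[{"dr": [0, 0, 0], "delta_pos": [0, 0, 0.1], "hand": 0.3}, {"dr": [0, 0, 0], "delta_pos": [0, 0, 0.1], "hand": 0.3}, {"dr": [0, 0, 0], "delta_pos": [0, 0, 0.08], "hand": 0.3}, {"dr": [0, 0, 0], "delta_pos": [0, 0, 0], "hand": 0.3}, {"dr": [0, 0, 0], "delta_pos": [0, 0, 0], "hand": 0.3}])

```text
time_s: 9.5
eef_pos: [520.2, 170.3, 27.3]
ee_rot: [0.0, 0.995, -0.103, -0.0]
force: [-4.2, 1.1, -0.7]
grip_width: 0.486
```

```bash
python3 p.py 519.7 170.4 24.3 -11.8;python3 - <<'E'
from h import *
im,d=capture('side'); save('s4',cv2.resize(im[200:340,140:320],None,fx=4,fy=4,interpolation=2))
E
```

```text
t 9.5 pos [520.2 170.3  27.3] yaw -11.77 F [-4.2  1.1 -0.7] grip 0.486
dr [0.001 0.005 0.003] dp in current frame [-0.01  0.    0.06] in target frame [-0.01  0.    0.06]
```

View pics/s4.png

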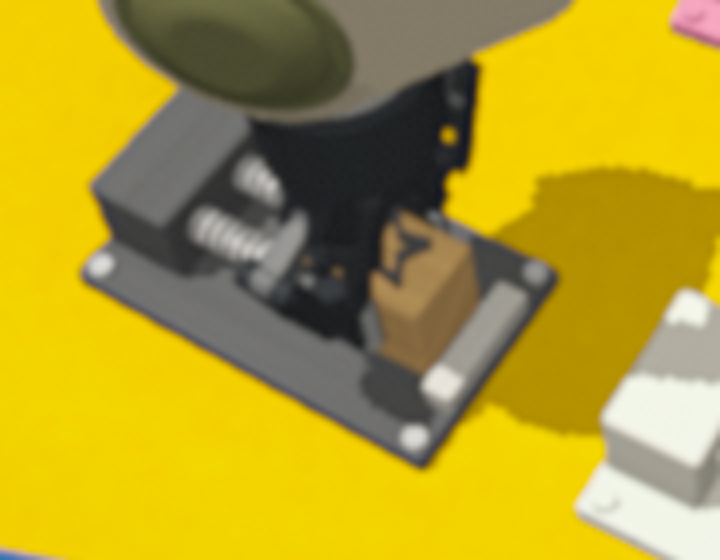

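The die has gone in between stop and jaw, with its end inside the stop at (450,330). Now lowering the last 3 mm and easing back towards the stop.

Request:
servo_tool(motion=[{"dr": [0, 0, 0], "delta_pos": [0, 0, 0.05], "hand": 0.3}, {"dr": [0, 0, 0], "delta_pos": [0, 0, 0], "hand": 0.3}, {"dr": [0, 0, 0], "delta_pos": [-0.04, 0, 0.01], "hand": 0.3}, {"dr": [0, 0, 0], "delta_pos": [0, 0, 0], "hand": 0.3}])

```text
time_s: 10.05
eef_pos: [518.2, 170.8, 24.4]
ee_rot: [-0.0, 0.995, -0.103, -0.0]
force: [-4.4, 0.9, -2.1]
grip_width: 0.489
```

```bash
python3 p.py 515.8 171.2 24.3 -11.8;python3 w.py w5; python3 m3.py w5
```

```text
t 10.05 pos [518.2 170.8  24.4] yaw -11.77 F [-4.4  0.9 -2.1] grip 0.489
dr [0.    0.002 0.003] dp in current frame [-0.049  0.001  0.001] in target frame [-0.049  0.002  0.001]
[518.22377215 170.77134654  24.37071983] [-9.19071113e-06  9.94730976e-01 -1.02519523e-01 -1.78240269e-04] [-4.39698734  0.90809949 -2.09467353] 0.488795660607748
[[-2.0000e-01 -9.4000e-01 -2.9000e-01  5.9128e+02]
 [-9.8000e-01  2.0000e-01  6.0000e-02  1.5657e+02]
 [-0.0000e+00  2.9000e-01 -9.6000e-01  1.6812e+02]
 [ 0.0000e+00  0.0000e+00  0.0000e+00  1.0000e+00]]
jaw 696 [[38.4, -23.2, 59.9], [40.0, 24.3, 62.2]] 61.0 ((39.03447341918945, 0.41351890563964844), (1.928952932357788, 49.971439361572266), 0.018056266009807587)
plate 15005 [[30.5, -38.6, 11.8], [95.9, 34.3, 14.5]] 13.2 ((60.226863861083984, -2.5016098022460938), (79.23722839355469, 77.52545166015625), 89.62562561035156)
20 -41.9 37.4
40 -40.0 36.0
60 -38.6 34.7
die top 18774 63.0303820739438 ((9.80926513671875, 0.4496955871582031), (49.0173454284668, 67.58294677734375), 89.76237487792969) tcp local [[ 2.   0.5 24.4]]
```

Request:
servo_tool(motion=[{"dr": [0, 0, 0], "delta_pos": [-0.02, 0, 0.02], "hand": 0.3}, {"dr": [0, 0, 0], "delta_pos": [0, 0, 0], "hand": 0.3}])

```text
time_s: 10.35
eef_pos: [518.2, 170.8, 24.2]
ee_rot: [-0.0, 0.995, -0.103, 0.001]
force: [-3.5, 1.6, -3.0]
grip_width: 0.487
```

```bash
python3 p.py 515.8 171.2 24.3 -11.8
```

```text
t 10.35 pos [518.2 170.8  24.2] yaw -11.77 F [-3.5  1.6 -3. ] grip 0.487
dr [-0.002 -0.012  0.003] dp in current frame [-0.048  0.002 -0.003] in target frame [-0.048  0.002 -0.003]
```

Request:
servo_tool(motion=[{"dr": [0, 0, 0], "delta_pos": [-0.02, 0, 0.03], "hand": 0.3}, {"dr": [0, 0, 0], "delta_pos": [0, 0, 0], "hand": 0.3}, {"dr": [0, 0, 0], "delta_pos": [0, 0, 0], "hand": 0.3}])

```text
time_s: 10.72
eef_pos: [518.1, 170.8, 24.1]
ee_rot: [-0.0, 0.995, -0.103, 0.002]
force: [-3.0, 0.4, 1.1]
grip_width: 0.484
```

```bash
python3 p.py 515.8 171.2 24.3 -11.8
```

```text
t 10.725 pos [518.1 170.8  24.1] yaw -11.77 F [-3.   0.4  1.1] grip 0.484
dr [-0.003 -0.026  0.003] dp in current frame [-0.047  0.002 -0.003] in target frame [-0.047  0.002 -0.003]
```

z has stopped and Fz has turned positive, so the die rests on the base. Releasing.

Request:
servo_tool(motion=[{"dr": [0, 0, 0], "delta_pos": [0, 0, 0], "hand": 0.55}, {"dr": [0, 0, 0], "delta_pos": [0, 0, 0], "hand": 0.65}, {"dr": [0, 0, 0], "delta_pos": [0, 0, 0], "hand": 0.8}, {"dr": [0, 0, 0], "delta_pos": [0, 0, 0], "hand": 0.8}, {"dr": [0, 0, 0], "delta_pos": [0, 0, 0], "hand": 0.8}])

```text
time_s: 11.35
eef_pos: [520.3, 170.6, 24.7]
ee_rot: [-0.0, 0.995, -0.102, 0.005]
force: [-0.8, -0.1, -0.3]
grip_width: 0.798
```

```bash
python3 p.py 515.8 171.2 24.3 -11.8;python3 w.py w6
```

```text
t 11.35 pos [520.3 170.6  24.7] yaw -11.77 F [-0.8 -0.1 -0.3] grip 0.798
dr [-0.01  -0.056  0.004] dp in current frame [-0.091  0.007  0.007] in target frame [-0.091  0.007  0.008]
[520.30774968 170.61831204  24.71359984] [-3.67409016e-04  9.94721867e-01 -1.02486678e-01  4.97519128e-03] [-0.83903633 -0.14058283 -0.330976  ] 0.7978014089397601
[[-2.0000e-01 -9.4000e-01 -2.8000e-01  5.9188e+02]
 [-9.8000e-01  2.0000e-01  6.0000e-02  1.5650e+02]
 [-0.0000e+00  2.8000e-01 -9.6000e-01  1.6922e+02]
 [ 0.0000e+00  0.0000e+00  0.0000e+00  1.0000e+00]]
```

View pics/w6.png

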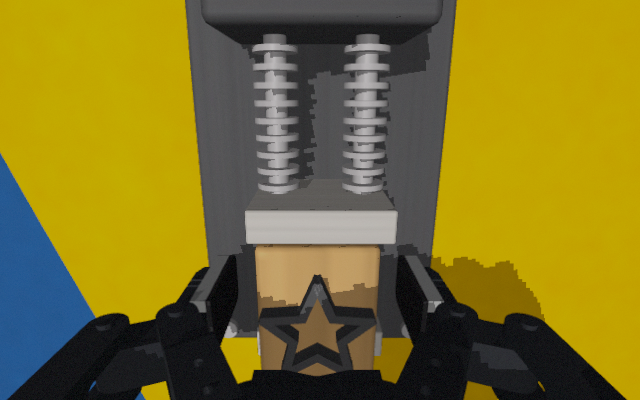

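The die is free of both fingers and touching the jaw. Going straight up, then back for a check.

Request:
servo_tool(motion=[{"dr": [0, -0.05, 0], "delta_pos": [0, 0, -0.2], "hand": 0.8}, {"dr": [0, 0, 0], "delta_pos": [0, 0, -0.4], "hand": 0.8}, {"dr": [0, 0, 0], "delta_pos": [0, 0, -0.8], "hand": 0.9}, {"dr": [0, 0, 0], "delta_pos": [0, 0, -0.9], "hand": 1}, {"dr": [0, 0, 0], "delta_pos": [0, 0, -0.9], "hand": 1}, {"dr": [0, 0, 0], "delta_pos": [-0.7, 0, -0.4], "hand": 1}, {"dr": [0, 0, 0], "delta_pos": [-0.7, 0, 0], "hand": 1}, {"dr": [0, 0, 0], "delta_pos": [0, 0, 0], "hand": 1}, {"dr": [0, 0, 0], "delta_pos": [0, 0, 0], "hand": 1}])

```text
time_s: 12.52
eef_pos: [450.6, 184.7, 216.8]
ee_rot: [-0.002, 0.995, -0.103, 0.002]
force: [0.5, 0.1, 0.2]
grip_width: 0.997
```

```bash
python3 w.py w7 star_die clamp
cat > m4.py <<'E'
from h import *
import pickle
s,cal,im,d=pickle.load(open('/tmp/w7.pkl','rb'))
vs,us=np.mgrid[0:400,0:640]; P,ok=pts('wrist',d,us.ravel(),vs.ravel(),cal); P=P[ok]
a=np.radians(-11.8); C=np.array([515.8,171.2]); M=np.array([[np.cos(a),np.sin(a)],[-np.sin(a),np.cos(a)]])
L=np.c_[(P[:,:2]-C)@M.T,P[:,2]]
L=L[(abs(L[:,1])<62)&(L[:,0]>-55)&(L[:,0]<150)]
def rep(n,q): print(n,len(q),np.percentile(q,[1,50,99],axis=0).round(1).tolist(),[np.round(v,2) for v in cv2.minAreaRect(q[:,:2].astype(np.float32))])
top=L[(L[:,2]>59)&(L[:,2]<67)&(L[:,0]<29)&(L[:,0]>-34)&(abs(L[:,1])<26)]; rep('die',top)
A=np.c_[top[:,:2],np.ones(len(top))]; m=top[:,2]<65; print('tilt deg',np.degrees(np.linalg.lstsq(A[m],top[m,2],rcond=None)[0][:2]))
rep('jaw',L[(L[:,2]>57)&(L[:,2]<64)&(L[:,0]>32)&(L[:,0]<55)])
q=L[(L[:,2]>23)&(L[:,2]<29)&(L[:,0]<-25)]; 
if len(q)>5: rep('stop',q)
rep('plate',L[(L[:,2]>10)&(L[:,2]<15)])
E
python3 m4.py;python3 - <<'E'
from h import *
im,d=capture('side'); save('s7',cv2.resize(im[200:340,140:320],None,fx=4,fy=4,interpolation=2))
E
```

```text
[450.55442675 184.73766374 216.79334773] [-0.0019114   0.99471209 -0.10265543  0.00246134] [0.54839611 0.09938934 0.16238679] 0.9972533655409261
[[-2.0000e-01 -9.4000e-01 -2.8000e-01  5.2278e+02]
 [-9.8000e-01  1.9000e-01  6.0000e-02  1.7008e+02]
 [-0.0000e+00  2.9000e-01 -9.6000e-01  3.6091e+02]
 [ 0.0000e+00  0.0000e+00  0.0000e+00  1.0000e+00]]
star_die [(0.69, [292, 61, 344, 138])]
clamp [(0.72, [281, 205, 384, 370]), (0.66, [253, 0, 380, 147])]
die 3180 [[-29.1, -19.5, 61.0], [0.8, 1.3, 63.1], [28.5, 22.0, 65.0]] [array([-0.38,  1.22]), array([42.2 , 57.97]), np.float64(89.93)]
tilt deg [ 0.12188326 -0.0665577 ]
jaw 823 [[32.3, -24.8, 59.6], [36.8, -0.3, 61.2], [41.4, 24.4, 62.8]] [array([3.683e+01, 3.000e-02]), array([ 9.27, 50.15]), np.float64(0.03)]
stop 711 [[-43.9, -29.6, 25.4], [-38.2, -1.4, 27.1], [-29.9, 29.7, 28.6]] [array([-36.89,   0.08]), array([59.69, 14.37]), np.float64(89.89)]
plate 10021 [[-42.1, -54.0, 11.3], [34.8, -1.3, 13.2], [85.9, 54.4, 14.8]] [array([21.45,  0.13]), array([131.47, 110.63]), np.float64(0.0)]
```

View pics/w7.png

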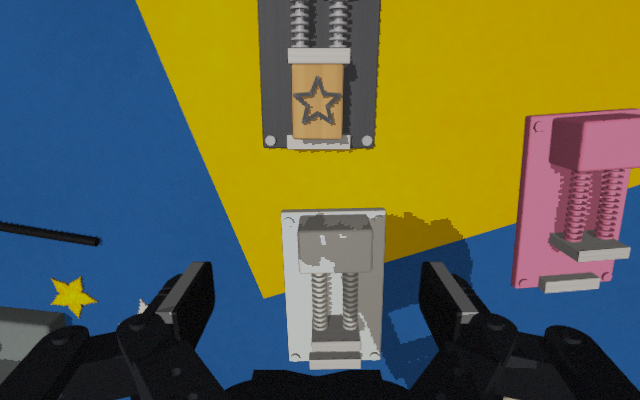

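View pics/s7.png

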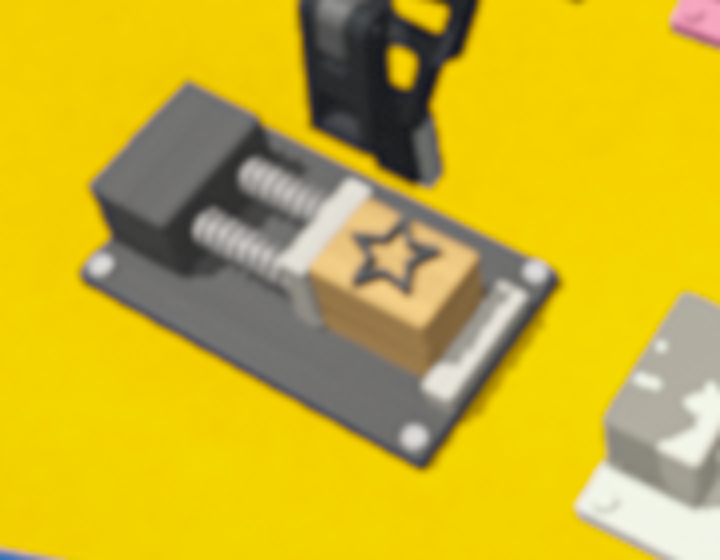

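Both views agree. The star die sits flat, square between the stop and the jaw, and no part of the robot touches it.

```bash
python3 -c "
from rig import ticket
print(ticket.finish_job())"
```

```text
the job is handed in; nothing more can be done
None
```

The star die is in the dark clamp and released, standing flat with the star up and pinched lengthwise between the low stop and the jaw. I pressed the jaw back with the die's end, lowered it to the base, opened the fingers, backed off and handed in at about 12.6 s.

**Last checks, by wrist-camera depth in the clamp frame:**
- **Position:** die centre at about x -0.4 mm, y +1.2 mm.
- **Squareness:** about 0.1° off the clamp's axis.
- **Flatness:** tilt about 0.1°; top at z 63 mm, against 62 expected with the camera reading about 1 mm high.
- **Pinch:** die ends at about x ±29–30 mm, with the stop face at -30; the jaw top's far edge, at about 41–42 mm, puts the jaw face near x 30. The side view agreed.
- **Forces:** readings between moves stayed at about 5 N or less.

**Not as planned:** the arm overshot some sideways corrections by up to 10 mm. I corrected these in free air, before the grasp and before the die touched the jaw. I also meant to ease the die fully back to the stop before letting go, but the hand stopped moving about 2 mm short, so the spring did the rest on release. I did not measure the round die again at the end; it was never approached.

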